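Load a power module into a test dock through its sprung gate

TASK

Bring the blue power module in line with the mouth of the test dock and gently push it, nose (the end with the brass plate) first and sliding on the mat, in through the yellow sprung gate until it meets the sprung contacts hidden inside, then press it home there with about 13 newtons for a second; 18 newtons would damage the contacts. Let go so that the gate swings fully shut behind it with the module left inside, and leave the other things on the bench where they are.

Things in the scene. Friction and masses are not known exactly. Their poses are not given: they have to be found in the camera images.
- dock: Fixed aluminium test dock: an open-topped lane between 40 mm high walls standing on the green mat, which is the lane's floor. Origin on the mat (3 mm above the bench), in the plane of the shut gate, at mid-lane; +x points along the lane inward (the way to push), +y to the gate's hinge side, z up. The lane is 62 mm wide (y -31 to +31 mm), its parallel walls begin at x = -40 mm.
- dock_mouth (a point): Mid-lane point on the mat at the outer end of the dock's yellow flared mouth, at the dock's x = -80 mm; the mouth narrows from about 98 mm here to the 62 mm lane over 40 mm. Axes as the dock's.
- dock_hood (a point): Mid-lane point on the mat under the near edge of the grey hood, at dock x = 155 mm; the hood (underside 58 mm, top 62 mm above the mat) runs 95 mm farther in and hides the sprung contacts. Their face stands 5 to 45 mm farther in than this point, different every time and not measured: find it by feel. They yield about 1 mm per 6 N, stop hard after 3 mm, and push back on release. Axes as the dock's.
- gate (a joint): Yellow, black-striped gate leaf across the lane, 65 mm wide, 36 high, 4 thick, on an upright hinge at dock x = 0, y = +37 mm. 0 = shut; grows as it swings inward only (to dock +x); 1.57 = along the +y wall, which is set back 12 mm there. A spring shuts it (0.03 to 0.11 N m; 1 to 4 N at the module; slick nylon).
- gate_tip (a point): Free edge of the gate leaf, half-way up; shut, it is 29 mm to the dock's -y side of mid-lane. It sweeps 67 mm inward about the hinge, so the module's tail must be farther in than that, and the pushing tool out of its way, for the gate to shut. Beyond the set-back an inclined lead-in (dock x = 70 to 95 mm) brings the +y wall back to y = +31 mm.
- module_center (a point): Centre (half-way up) of the blue power module, a rigid block 80 mm long (x), 56 mm wide (y), 44 mm high (z), 0.2 to 0.42 kg, with black ribs on top (2 mm more), a white stripe on top near the nose and a brass plate on the nose. Its +x points to the nose, z up. It lies on the mat, in front of the dock's mouth, somewhat off-line and turned. Sliding it on the mat takes about 1 to 3 N.
- module_nose (a point): Middle of the blue module's nose face (the brass plate), 40 mm ahead of its centre, half-way up; same axes as the module.
- spare_center (a point): Centre of a grey module of the same shape (80 x 56 x 44 mm), not to be used; leave alone.
- meter: Yellow hand multimeter lying on the mat, 150 x 75 x 34 mm (42 mm at its dial); origin at the centre of its underside; leave alone.
- driver: Screwdriver lying on the mat, about 200 mm long along its x; leave alone.
- cleaner: White bottle with a red cap, 52 mm in diameter, 140 mm high; origin at the centre of its underside; leave alone.
- spool: Steel spool, 56 mm in diameter, 42 mm high; origin at the centre of its underside; leave alone.
- tray: Blue open parts tray, 120 x 90 x 35 mm; origin at the centre of its underside; leave alone.
Mind the look-alikes: they are no part of the job. Of the things like the part that bears module_center, leave any that is green; of the rest the smaller one is meant.

How it is judged:
By the outcome, as a careful person would: the job done as asked, in the order asked, and still so for the second after the job is handed in, with the robot touching nothing.
It also fails if it takes over 64 s, if anything falls off the work surface, if the arm or the gripper's body presses on something with over 40 N, if the wrist force passes 120 N, or if a joint passes its speed limit or range.

ROBOT

A 6-joint arm with a two-finger parallel gripper is mounted at the origin on the work surface. World frame = base frame: x ahead of the robot, y to its left, z up, the work surface at z = 0. Lengths are in mm, angles in rad, forces in N, time in s.
With the tool pointing down it reaches from about 275 to 825 mm from the base axis. Payload 4.9 kg.
Tool frame: the origin (TCP) lies midway between the tips of the shut fingers; the grasp point (between the pads) lies 19 mm behind it (r.grasp_offset is the distance from the TCP to the grasp point, in mm); z points along the fingers, y is the direction in which the jaws open and shut (so a half turn about z gives the same grasp; the last joint's range is limited). The gripper opens to 85 mm and grips with 20 to 120 N. Pads are 22 mm wide; open, the fingers measure 114 mm over their backs; the gripper's body (76 mm by 85 mm) begins 54 mm behind the grasp point. The pads swing forward as they close: fully open they stand 13 mm farther back than shut.
Start: joints at [-1.383, 0.326, -0.193, 1.052, 0, 1.437], TCP at [173.963, -521.781, 231.281] pointing down, gripper open.
Joint ranges: [-2.65, 2.65], [-0.97, 1.79], [-1.3, 1.35], [-1.93, 2.1], [-1.47, 1.37], [-3.14, 3.14]. Speed limits (rad/s): [2.57, 2.57, 3.14, 3.14, 3.14, 3.14].

INTERFACE

Orientations are given as a unit quaternion [w, x, y, z].
In Python, from cell import get_obs, imaging, workorder, finder, r gives the robot as it stands.
- The arm moves only by the tool play_rows, never from a script. Its argument "rows" is a list of rows, each a list of 7 numbers: the shift along the tool's x, y, z in m, then the turn, a rotation vector about the tool's x, y, z in rad, then the gripper's target within -1 to 1 (fully open at 1, half-way at 0, shut at -1). A call has 1 to 5 rows; each row shifts and turns the commanded pose from where the row before left it, along the tool's axes as they then stand; what a row does not reach is not made up. A row lasts 1/10 s, in which the tool goes at most 50 mm and 8.59 degrees, less where a joint would pass 70% of its speed; a pose out of reach is approached as far as the arm can. A call is refused whole if a number of a shift passes 0.05 or a number of a turn 0.15, either way. A call with a gripper value outside its range is refused whole. The fingers move at their own pace and stop on an object; "force" is the grip in N (left out, the last holds). Time passes only in rows, so rows that do not move let the fingers close. It gives the time, the measured TCP pose, the force and the opening at its end, in the units of the state.
- get_obs(): the state, without advancing time (a new reading comes with each control period).
- imaging.get_image(name): name is "scene" or "top"; returns a dict with "frame" (420x560x3 uint8, red, green, blue), "mtx" (3x3 intrinsics, pixels), "R" (3x3) and "t" (3): a world point X has camera coordinates R X + t. Camera axes: x right, y down, z forward; pixel columns grow to the right and rows downward; lengths in mm; the calibration is good to about 2 mm. A picture is of the moment at which its call begins. There is no depth.
- workorder.finish_job(): hands the job in, once; it reports no verdict.
Trained networks look in a picture, given as the dict that the camera call returned (one of the last four; its "shot" number tells which), for a name from the list of things; names that differ only in an ending like _2 or _b are one class to them, and where a whole thing is asked for, a point or a joint stands for the part that bears it (a point fixed in the world has none). Each returns a list of dicts, best first, with "p" (0 to 1); they miss things now and then, are a little off and sometimes report something else, mostly with a low value. They report only what shows in the picture. A call takes as long as a camera call. They do not tell look-alikes from the thing itself.
- finder.spot_in(picture, target): "position" ([row, column] as shares, 0 to 1, of the picture: columns of its width, rows of its height, amid what is visible of it).
The state is a dict: "time_s": time; "joint_positions": joint angles; "qd": joint speeds; "joint_torque": joint torques, N m; "position": TCP position; "eef_rot": TCP orientation; "force": force on the tool from outside, world axes, zero at the start; "ft_torque": the same for the moment, N m; "grip_width": finger opening in mm.
Only numpy, scipy, OpenCV 4.12 (cv2) and the standard library are available. Lean on these libraries where they do the work, as an engineer would, in place of code of your own. Each camera call takes 0.05 s, during which the arm holds its last target.

## Working session

There is one attempt and no reset: what is moved stays moved. The work goes in short steps, Python scripts to look and compute and a tool call to move; the robot and the scene stay as the last step left them, time stands still between calls to the robot, and variables do not carry over. Pictures are saved under pics/ and viewed, and the job is handed in when it is done.

Besides the shell and the picture viewer there is one more tool, called after "Emit:" as name(argument=value, ...), one argument or row to a line, values as JSON. play_rows: Moves the arm, as the interface text tells. Its arguments: {"type":"object","properties":{"rows":{"type":"array"},"force":{"type":"number"}},"required":["rows"]}

```bash
ls; mkdir -p pics
python3 - <<'E'
from cell import get_obs, imaging, finder, r
import cv2,pickle
o=get_obs(); print(o)
for n in ("scene","top"):
    p=imaging.get_image(n); pickle.dump(p,open(n+'0.pkl','wb'))
    cv2.imwrite(f'pics/{n}0.png',cv2.resize(p['frame'][:,:,::-1],(800,600),interpolation=cv2.INTER_CUBIC))
    print(n,p['mtx'].tolist(),p['R'].tolist(),p['t'].tolist())
    for t in ("module_center","module_nose","dock","dock_mouth","gate","gate_tip","spare_center","dock_hood"):
        try: print(t,[(round(d['p'],2),[round(d['position'][0]*420),round(d['position'][1]*560)]) for d in finder.spot_in(p,t)])
        except Exception as e: print(t,e)
E
```

```text
pics
{'time_s': 0.0, 'joint_positions': array([-1.38318199e+00,  3.26946145e-01, -1.93569890e-01,  1.05198886e+00,
       -1.82743130e-05,  1.43662058e+00]), 'qd': array([-0.00161633, -0.0001786 , -0.00094212,  0.00349647,  0.000227  ,
        0.00024418]), 'joint_torque': array([ 6.60626411e-04, -4.43399549e+01,  2.62442333e+01,  1.56549539e-02,
        1.09145428e-04,  1.45758366e-05]), 'position': array([ 173.85680473, -521.1976862 ,  230.50590522]), 'eef_rot': array([-8.53734802e-04,  9.87083930e-01,  1.60201699e-01, -3.19570380e-05]), 'force': array([-0.24834067,  0.9443632 , -0.29384602]), 'ft_torque': array([-0.03056816, -0.01078516,  0.00109164]), 'grip_width': 85.61649988932172}
scene [[481.3104614985851, 0.0, 284.31823964096316], [0.0, 481.3104614985851, 199.74101056258056], [0.0, 0.0, 1.0]] [[-0.822392066029026, 0.5689136450185681, -0.002924763955709608], [0.3082277899429653, 0.44122529513026165, -0.8428023899136077], [-0.4781912998365668, -0.6940154922254259, -0.5382151775189126]] [514.6960946651786, -129.03811319181307, 1724.327172402773]
module_center [(0.87, [164, 293]
[... 316 characters left out ...]
[(0.63, [228, 332])]
top [[430.0626168021395, 0.0, 278.84935891224774], [0.0, 430.0626168021395, 208.96286242284415], [0.0, 0.0, 1.0]] [[-0.018353448845835837, -0.9998197885720829, 0.004851937256302488], [-0.992610250517607, 0.01763848924374902, -0.120057379050901], [0.11995016249608359, -0.007019549620449957, -0.992755097917049]] [-9.035144641628554, 604.5440780134093, 1288.3755515247792]
module_center [(0.97, [228, 323]), (0.63, [183, 349]), (0.59, [269, 351])]
module_nose [(0.91, [184, 347]), (0.84, [224, 322]), (0.75, [268, 349])]
dock [(0.96, [220, 207])]
dock_mouth [(0.84, [223, 209])]
gate []
gate_tip [(0.71, [224, 213])]
spare_center [(0.79, [258, 144])]
dock_hood [(0.9, [222, 211])]
```

View pics/scene0.png

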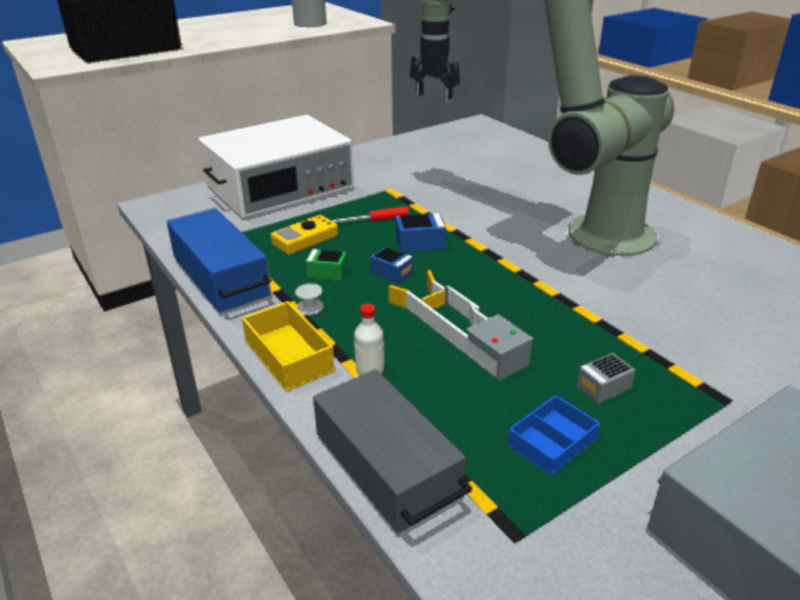

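View pics/top0.png

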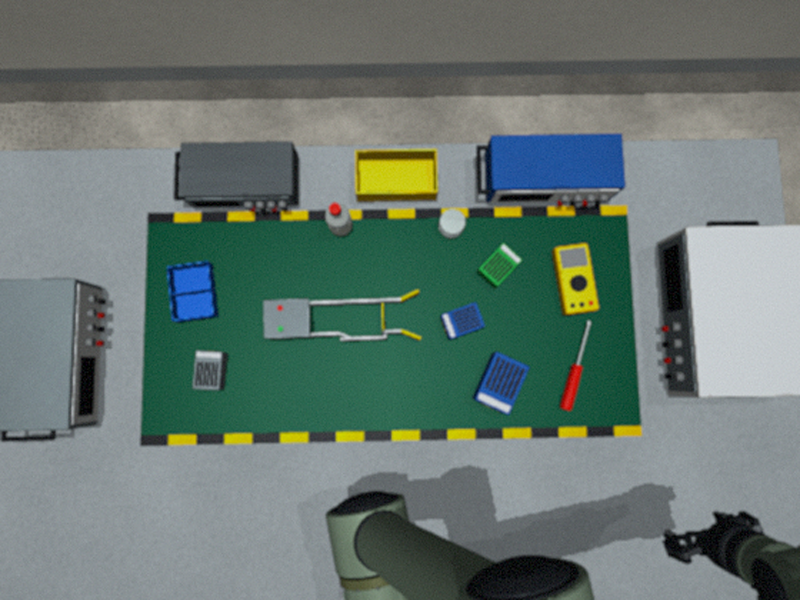

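Run:
```python
import pickle,cv2
p=pickle.load(open('top0.pkl','rb'))['frame'][:,:,::-1]
cv2.imwrite('pics/topcrop.png',cv2.resize(p[150:300,130:400],None,fx=2.95,fy=2.95,interpolation=cv2.INTER_CUBIC))
p=pickle.load(open('scene0.pkl','rb'))['frame'][:,:,::-1]
cv2.imwrite('pics/scenecrop.png',cv2.resize(p[140:300,200:400],None,fx=3.7,fy=3.7,interpolation=cv2.INTER_CUBIC))
```

```text
(no output)
```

View pics/topcrop.png

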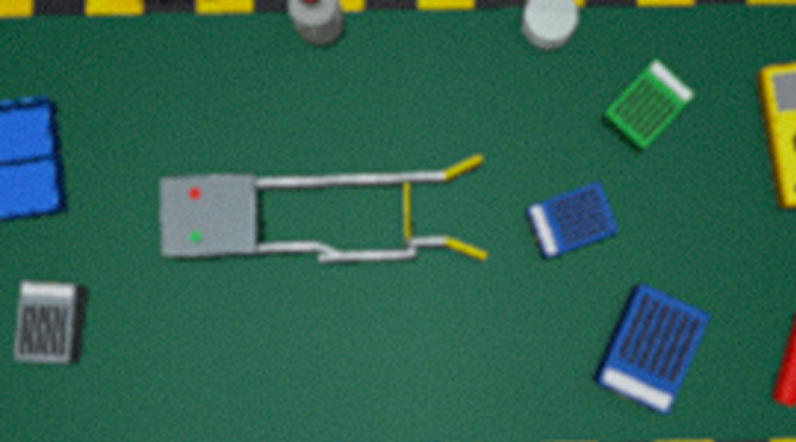

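View pics/scenecrop.png

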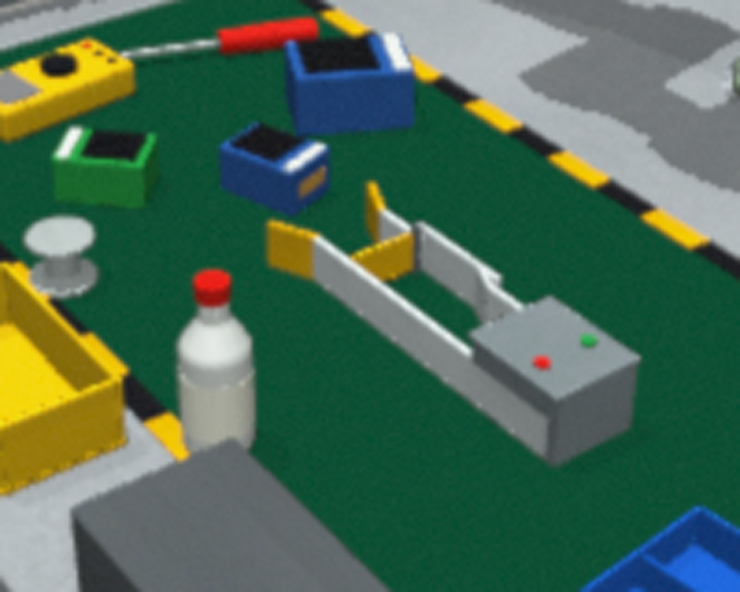

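The candidates for the module, in top-picture pixels (col,row of 560x420), are:
- green block (349,184): excluded by colour
- small blue block (323,225): chosen, with its white stripe and brass nose facing left toward the dock
- large blue block (351,268): excluded by size
- grey spare (145,259): excluded

In the scene picture, the dock's hinge side is toward the robot, and pushing inward goes roughly along world +y.

```bash
cat > h.py <<'E'
import numpy as np,cv2
def bp(p,uv,z):
    uv=np.atleast_2d(uv).astype(float); K,R,t=p['mtx'],np.array(p['R']),np.array(p['t'])
    d=np.c_[uv,np.ones(len(uv))]@np.linalg.inv(K).T@R; c=-R.T@t
    return (c+d*((z-c[2])/d[:,2])[:,None])[:,:2]
def rect(p,z,x0,x1,y0,y1,s):  # image: col = (y1-y)*s, row=(x1-x)*s
    K,R,t=np.array(p['mtx']),np.array(p['R']),np.array(p['t'])
    W,H=int((y1-y0)*s),int((x1-x0)*s)
    c,rw=np.meshgrid(np.arange(W),np.arange(H))
    X=np.stack([x1-rw/s,y1-c/s,np.full(c.shape,float(z))],-1)@R.T+t
    q=X@K.T; q=(q[...,:2]/q[...,2:]).astype(np.float32)
    return cv2.remap(p['frame'],q[...,0],q[...,1],cv2.INTER_CUBIC)
E
python3 - <<'E'
import pickle,cv2,numpy as np
from h import *
p=pickle.load(open('top0.pkl','rb'))
print(bp(p,[[323,225],[208,222]],45))
a=bp(p,[[323,225]],47)[0]
im=rect(p,47,a[0]-70,a[0]+70,a[1]-80,a[1]+80,4)
hsv=cv2.cvtColor(im,cv2.COLOR_RGB2HSV)
# blue or white or dark rib: not green
m=((hsv[...,0]>98)&(hsv[...,0]<135)&(hsv[...,1]>60))|((hsv[...,1]<70)&(hsv[...,2]>130))
m=cv2.morphologyEx(m.astype(np.uint8),cv2.MORPH_CLOSE,np.ones((25,25)))
n,l,s,c=cv2.connectedComponentsWithStats(m)
i=1+np.argmax(s[1:,4]); cs,_=cv2.findContours((l==i).astype(np.uint8),cv2.RETR_EXTERNAL,cv2.CHAIN_APPROX_NONE)
rc=cv2.minAreaRect(cs[0]); print(rc,'mm',rc[1][0]/4,rc[1][1]/4,'ctr world',a[0]+70-rc[0][1]/4,a[1]+80-rc[0][0]/4)
cv2.drawContours(im,[cv2.boxPoints(rc).astype(int)],0,(255,0,0),1)
cv2.imwrite('pics/mod.png',im[:,:,::-1])
b=bp(p,[[208,222]],43)[0]; print('dock img top-left world', b)
im=rect(p,43,b[0]-70,b[0]+70,b[1]-100,b[1]+160,3)
cv2.imwrite('pics/dock.png',im[:,:,::-1]); print(im.shape,b[0]+70,b[1]+160)
E
```

```text
[[ 551.62391836 -153.55173909]
 [ 567.07880787  196.67912308]]
((325.8056335449219, 269.4022521972656), (236.95082092285156, 336.74432373046875), 71.0855941772461) mm 59.23770523071289 84.18608093261719 ctr world 554.1107215254436 -154.7844245862664
dock img top-left world [567.26509712 196.99646843]
(420, 780, 3) 637.2650971213666 356.9964684332595
```

View pics/mod.png

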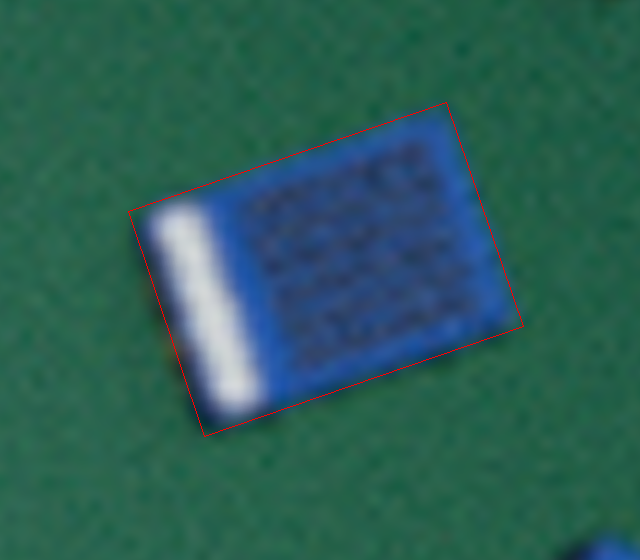

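View pics/dock.png

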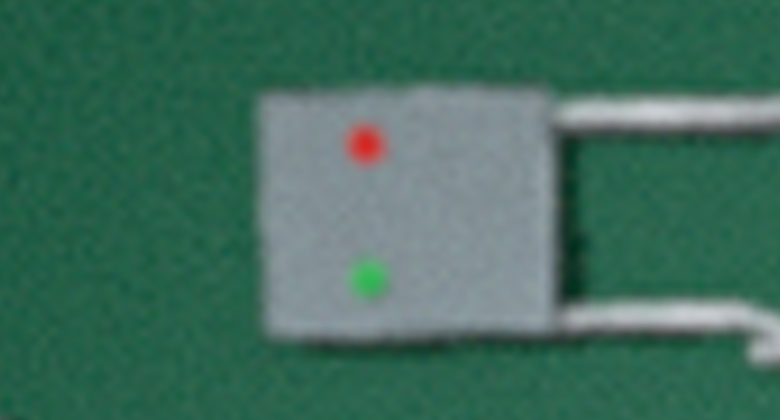

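Run:
```python
import pickle,cv2,numpy as np
from h import *
p=pickle.load(open('top0.pkl','rb'))
x1,y1,s=620,240,2.6
im=rect(p,43,500,x1,-60,y1,s)
# wall edge profiles
g=cv2.cvtColor(im,cv2.COLOR_RGB2HSV)
for y in range(-15,165,15):
    c=int((y1-y)*s); col=im[:,c-5:c+6].mean(1); sat=(col[:,0]-0.6*col[:,1])  # red higher on metal/yellow than green mat
    on=sat>np.median(sat)+25
    runs=np.flatnonzero(np.diff(np.r_[0,on.astype(int),0])).reshape(-1,2)
    print(y,[(round(x1-a/s,1),round(x1-b/s,1)) for a,b in runs])
for k in range(0,300,1): 
    pass
# gate: profile along y at mid-lane (z=39)
im2=rect(p,39,500,x1,-60,y1,s)
for xx in (550,560,570):
    rw=int((x1-xx)*s); v=im2[rw-4:rw+5].mean(0); q=v[:,0]-.6*v[:,1]; on=q>np.median(q)+25
    runs=np.flatnonzero(np.diff(np.r_[0,on.astype(int),0])).reshape(-1,2); print('gate',xx,[(round(y1-a/s,1),round(y1-b/s,1)) for a,b in runs])
cv2.imwrite('pics/dock2.png',im[:,:,::-1])
```

```text
-15 [(np.float64(608.8), np.float64(595.4)), (np.float64(541.5), np.float64(528.5))]
0 [(np.float64(609.2), np.float64(595.4)), (np.float64(540.4), np.float64(528.8))]
15 []
30 [(np.float64(607.3), np.float64(593.8)), (np.float64(527.7), np.float64(515.4))]
45 [(np.float64(607.7), np.float64(593.8)), (np.float64(527.7), np.float64(515.0))]
60 [(np.float64(607.7), np.float64(593.8)), (np.float64(528.1), np.float64(515.4))]
75 [(np.float64(607.3), np.float64(593.8)), (np.float64(527.7), np.float64(515.0))]
90 [(np.float64(606.5), np.float64(593.8)), (np.float64(530.0), np.float64(514.6))]
105 [(np.float64(606.2), np.float64(592.3)), (np.float64(536.2), np.float64(514.6))]
120 [(np.float64(606.2), np.float64(592.3)), (np.float64(538.1), np.float64(525.4))]
135 [(np.float64(606.2), np.float64(591.9)), (np.float64(538.1), np.float64(525.0))]
150 [(np.float64(605.8), np.float64(591.9)), (np.float64(538.1), np.float64(525.0))]
gate 550 [(np.float64(240.0), np.float64(237.7)), (np.float64(231.5), np.float64(170.4)), (np.float64(20.0), np.float64(9.6))]
gate 560 [(np.float64(240.0), np.float64(170.4)), (np.float64(20.0), np.float64(10.4))]
gate 570 [(np.float64(240.0), np.float64(170.0)), (np.float64(20.4), np.float64(10.4))]
```

View pics/dock2.png

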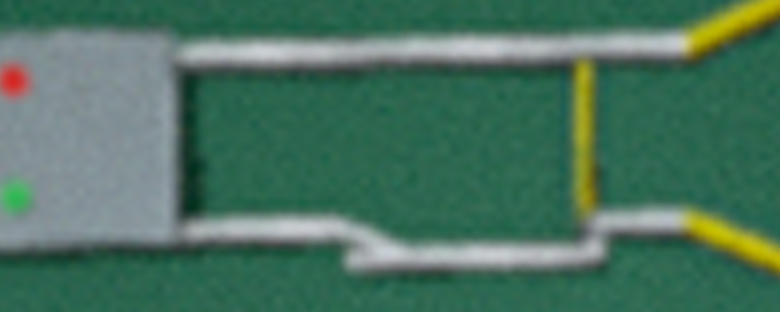

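```bash
cat >> h.py <<'E'
from scipy.spatial.transform import Rotation as Ro
def pose(o):
    q=np.array(o['eef_rot']); return np.array(o['position']),Ro.from_quat(q[[1,2,3,0]])
def down(hdeg): # tool x heading hdeg, z down
    h=np.radians(hdeg); x=np.array([np.cos(h),np.sin(h),0]); z=np.array([0,0,-1.]); return Ro.from_matrix(np.c_[x,np.cross(z,x),z])
def plan(o,tp,th,n):
    p,R=pose(o); T=down(th); rv=(R.inv()*T).as_rotvec(); tp=np.array(tp,float)
    out=[]
    for i in range(n):
        tgt=p+(tp-p)/(n-i); s=R.inv().apply(tgt-p)/1000
        s=np.round(s,4); w=np.round((R.inv()*T).as_rotvec()/(n-i),3)
        out.append(s.tolist()+w.tolist()); p=p+R.apply(s)*1000; R=R*Ro.from_rotvec(w)
    for q in out: print(q)
    print('ends',p.round(1))
def show(o):
    p,R=pose(o); x=R.apply([1,0,0]); print('t',round(o['time_s'],2),'p',p.round(1),'hx',np.degrees(np.arctan2(x[1],x[0])).round(2),'tilt',np.degrees(np.arccos(-R.apply([0,0,1])[2])).round(2),'f',np.round(o['force'],2),'w',round(o['grip_width'],1),'q',np.round(o['joint_positions'],2))
E
python3 - <<'E'
from cell import *
from h import *
o=get_obs(); show(o); plan(o,[554,-154,200],108.5,15)
E
```

```text
t 0.9 p [ 174.  -521.8  231.3] hx 18.44 tilt 0.0 f [ 1.04  0.68 -0.62] w 85.3 q [-1.38  0.33 -0.19  1.05 -0.    1.44]
[0.0318, -0.0152, 0.0021, -0.0, 0.0, -0.105]
[0.0332, -0.0118, 0.0021, -0.0, 0.0, -0.105]
[0.0343, -0.0083, 0.0021, -0.0, 0.0, -0.105]
[0.0349, -0.0047, 0.0021, -0.0, 0.0, -0.105]
[0.0352, -0.001, 0.0021, -0.0, 0.0, -0.105]
[0.0352, 0.0027, 0.0021, -0.0, 0.0, -0.105]
[0.0347, 0.0064, 0.0021, -0.0, 0.0, -0.105]
[0.0338, 0.01, 0.0021, -0.0, 0.0, -0.105]
[0.0326, 0.0135, 0.0021, -0.0, 0.0, -0.105]
[0.031, 0.0169, 0.0021, -0.0, 0.0, -0.104]
[0.029, 0.02, 0.0021, -0.0, 0.0, -0.105]
[0.0268, 0.0229, 0.002, -0.0, 0.0, -0.104]
[0.0243, 0.0256, 0.0021, -0.0, 0.0, -0.105]
[0.0215, 0.0279, 0.002, -0.0, 0.0, -0.104]
[0.0184, 0.03, 0.0021, -0.0, 0.0, -0.105]
ends [ 554. -154.  200.]
```

Emit:
play_rows(
  rows=[
    [0.032, -0.015, 0.002, 0, 0, -0.105, 1],
    [0.033, -0.012, 0.002, 0, 0, -0.105, 1],
    [0.034, -0.008, 0.002, 0, 0, -0.105, 1],
    [0.035, -0.005, 0.002, 0, 0, -0.105, 1],
    [0.035, -0.001, 0.002, 0, 0, -0.105, 1],
  ],
)

```text
time_s: 1.4
position: [301.0, -398.5, 221.3]
eef_rot: [0.0, 0.911, 0.413, 0.0]
force: [0.4, -0.4, 0.2]
grip_width: 85.6
```

Emit:
play_rows(
  rows=[
    [0.035, 0.003, 0.002, 0, 0, -0.105, 1],
    [0.035, 0.006, 0.002, 0, 0, -0.105, 1],
    [0.034, 0.01, 0.002, 0, 0, -0.105, 1],
    [0.033, 0.014, 0.002, 0, 0, -0.105, 1],
    [0.031, 0.017, 0.002, 0, 0, -0.105, 1],
  ],
)

```text
time_s: 1.9
position: [428.7, -275.3, 211.4]
eef_rot: [0.0, 0.772, 0.635, 0.0]
force: [-0.5, -0.6, 0.0]
grip_width: 85.6
```

Emit:
play_rows(
  rows=[
    [0.029, 0.02, 0.002, 0, 0, -0.105, 1],
    [0.027, 0.023, 0.002, 0, 0, -0.105, 1],
    [0.024, 0.026, 0.002, 0, 0, -0.105, 1],
    [0.021, 0.028, 0.002, 0, 0, -0.105, 1],
    [0.018, 0.03, 0.002, 0, 0, -0.105, 1],
  ],
)

```text
time_s: 2.4
position: [555.9, -153.5, 201.3]
eef_rot: [0.0, 0.581, 0.814, -0.0]
force: [0.5, 0.6, 0.5]
grip_width: 85.7
```

Emit:
play_rows(
  rows=[
    [0, 0, 0, 0, 0, 0, 1],
    [0, 0, 0, 0, 0, 0, 1],
    [0, 0, 0, 0, 0, 0, 1],
  ],
)

```text
time_s: 2.7
position: [554.3, -155.1, 201.2]
eef_rot: [-0.0, 0.583, 0.812, -0.0]
force: [0.3, -0.1, 1.2]
grip_width: 85.4
```

Run:
```python
from cell import *
from h import *
o=get_obs(); show(o); plan(o,[554,-154,60],108.5,5)
```

```text
t 2.7 p [ 554.3 -155.1  201.2] hx 108.61 tilt 0.04 f [ 0.29 -0.12  1.18] w 85.4 q [-0.4   0.39 -0.17  1.01 -0.    0.85]
[0.0002, 0.0, 0.0282, -0.0, -0.0, 0.0]
[0.0002, 0.0, 0.0283, -0.0, -0.0, 0.0]
[0.0002, 0.0001, 0.0282, -0.0, -0.0, 0.001]
[0.0003, 0.0, 0.0283, -0.0, -0.0, 0.0]
[0.0002, 0.0001, 0.0282, -0.001, -0.0, 0.001]
ends [ 554. -154.   60.]
```

Emit:
play_rows(
  rows=[
    [0, 0, 0.03, 0, 0, 0, 1],
    [0, 0, 0.03, 0, 0, 0, 1],
    [0, 0, 0.03, 0, 0, 0, 1],
    [0, 0, 0.03, 0, 0, 0, 1],
    [0, 0, 0, 0, 0, 0, 1],
  ],
)

```text
time_s: 3.2
position: [551.1, -154.5, 77.8]
eef_rot: [-0.004, 0.584, 0.812, -0.001]
force: [-0.2, 0.6, -0.1]
grip_width: 85.4
```

Run:
```python
from cell import *
from h import *
p=imaging.get_image('scene'); f=p['frame'][120:260,170:370,::-1]
q=imaging.get_image('top'); g=q['frame'][150:290,250:400,::-1]
cv2.imwrite('pics/a1.png',np.hstack([cv2.resize(f,(450,315),interpolation=3),cv2.resize(g,(338,315),interpolation=3)]))
```

```text
(no output)
```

View pics/a1.png

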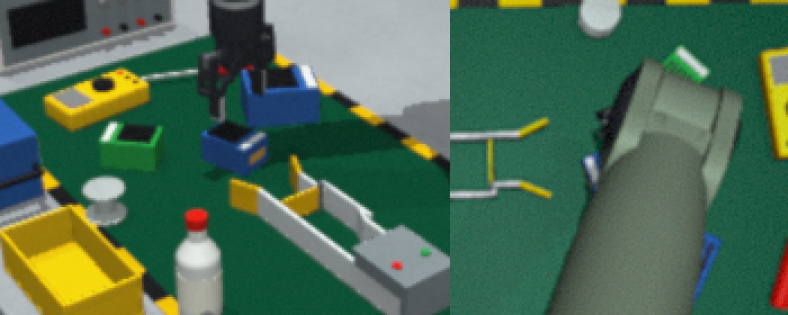

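The scene crop shows the open jaws above the small blue module at about (235,145), straddling it. The brass nose at (258,155) faces the dock. I'll descend and grip lightly.

Emit:
play_rows(
  rows=[
    [0, 0, 0.02, 0, 0, 0, 1],
    [0, 0, 0.02, 0, 0, 0, 1],
    [0, 0, 0.015, 0, 0, 0, 1],
    [0, 0, 0.01, 0, 0, 0, 1],
    [0, 0, 0, 0, 0, 0, 1],
  ],
)

```text
time_s: 3.8
position: [555.0, -155.0, 16.6]
eef_rot: [0.0, 0.583, 0.812, -0.0]
force: [-0.2, 0.6, 0.1]
grip_width: 85.2
```

Emit:
play_rows(
  rows=[
    [0, 0, 0, 0, 0, 0, 1],
    [0, 0, 0, 0, 0, 0, 0.7],
    [0, 0, 0, 0, 0, 0, 0.5],
    [0, 0, 0, 0, 0, 0, 0.3],
    [0, 0, 0, 0, 0, 0, 0.1],
  ],
  force=20,
)

```text
time_s: 4.3
position: [555.9, -154.8, 17.2]
eef_rot: [0.001, 0.583, 0.813, 0.0]
force: [0.6, 0.7, 7.0]
grip_width: 55.5
```

Emit:
play_rows(
  rows=[
    [0, 0, 0, 0, 0, 0, 0.1],
    [0, 0, 0, 0, 0, 0, 0.1],
    [0, 0, 0, 0, 0, 0, 0.1],
  ],
)

```text
time_s: 4.6
position: [555.8, -154.7, 17.2]
eef_rot: [0.001, 0.583, 0.813, 0.0]
force: [-0.6, 0.4, 5.8]
grip_width: 55.7
```

Run:
```python
from cell import *
from h import *
o=get_obs(); show(o)
p=imaging.get_image('scene'); f=p['frame'][120:260,170:370,::-1]
cv2.imwrite('pics/a2.png',cv2.resize(f,(790,553),interpolation=3))
```

```text
t 4.6 p [ 555.8 -154.7   17.2] hx 108.69 tilt 0.11 f [-0.62  0.4   5.76] w 55.7 q [-0.4   0.6  -0.37  0.6   0.    0.84]
```

View pics/a2.png

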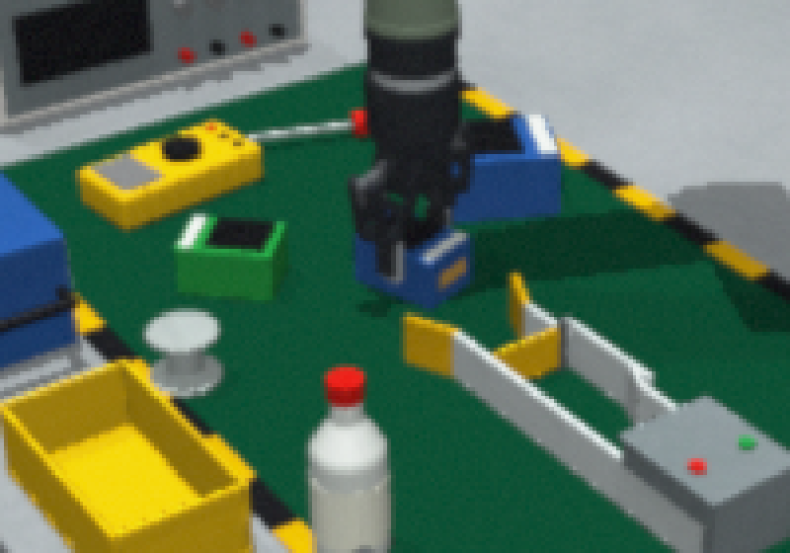

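Run:
```python
from cell import *
from h import *
o=get_obs(); plan(o,[571.8,-117,17.2],91.3,12)
```

```text
[0.0026, 0.0023, 0.0, 0.0, 0.0, 0.025]
[0.0026, 0.0022, 0.0, 0.0, 0.0, 0.025]
[0.0027, 0.0021, 0.0, 0.0, 0.0, 0.025]
[0.0027, 0.0021, 0.0, 0.0, 0.0, 0.025]
[0.0028, 0.002, 0.0, 0.0, 0.0, 0.025]
[0.0028, 0.0019, 0.0, 0.0, 0.0, 0.026]
[0.0029, 0.0019, 0.0, 0.0, 0.0, 0.025]
[0.0029, 0.0018, 0.0, 0.0, 0.0, 0.026]
[0.0029, 0.0017, 0.0, 0.0, 0.0, 0.025]
[0.003, 0.0016, 0.0, 0.001, 0.0, 0.026]
[0.003, 0.0016, 0.0, 0.0, 0.0, 0.025]
[0.0031, 0.0014, 0.0, 0.001, 0.0, 0.026]
ends [ 571.8 -117.    17.2]
```

Emit:
play_rows(
  rows=[
    [0.0026, 0.0023, 0, 0, 0, 0.025, 0.1],
    [0.0026, 0.0022, 0, 0, 0, 0.025, 0.1],
    [0.0027, 0.0021, 0, 0, 0, 0.025, 0.1],
    [0.0027, 0.0021, 0, 0, 0, 0.025, 0.1],
    [0.0028, 0.002, 0, 0, 0, 0.025, 0.1],
  ],
)

```text
time_s: 5.15
position: [561.4, -141.2, 17.3]
eef_rot: [0.001, 0.634, 0.774, -0.002]
force: [-3.9, -6.0, 8.4]
grip_width: 55.4
```

Emit:
play_rows(
  rows=[
    [0.0028, 0.0019, 0, 0, 0, 0.026, 0.1],
    [0.0029, 0.0019, 0, 0, 0, 0.025, 0.1],
    [0.0029, 0.0018, 0, 0, 0, 0.026, 0.1],
    [0.0029, 0.0017, 0, 0, 0, 0.025, 0.1],
    [0.003, 0.0016, 0, 0, 0, 0.026, 0.1],
  ],
)

```text
time_s: 5.65
position: [568.0, -125.5, 17.3]
eef_rot: [0.001, 0.682, 0.732, -0.002]
force: [-2.8, -4.5, 7.8]
grip_width: 55.8
```

Emit:
play_rows(
  rows=[
    [0.003, 0.0016, 0, 0, 0, 0.025, 0.1],
    [0.003, 0.0015, 0, 0, 0, 0.026, 0.1],
    [0, 0, 0, 0, 0, 0, 0.1],
    [0, 0, 0, 0, 0, 0, 0.1],
  ],
)

```text
time_s: 6.05
position: [571.0, -118.7, 17.2]
eef_rot: [0.001, 0.7, 0.714, -0.001]
force: [-2.7, -4.3, 6.3]
grip_width: 55.7
```

Run:
```python
from cell import *
from h import *
o=get_obs(); show(o)
p=imaging.get_image('scene'); f=p['frame'][120:260,170:370,::-1]
cv2.imwrite('pics/a3.png',cv2.resize(f,(790,553),interpolation=3))
```

```text
t 6.05 p [ 571.  -118.7   17.2] hx 91.19 tilt 0.21 f [-2.7  -4.34  6.34] w 55.7 q [-0.33  0.61 -0.35  0.61 -0.    1.22]
```

View pics/a3.png

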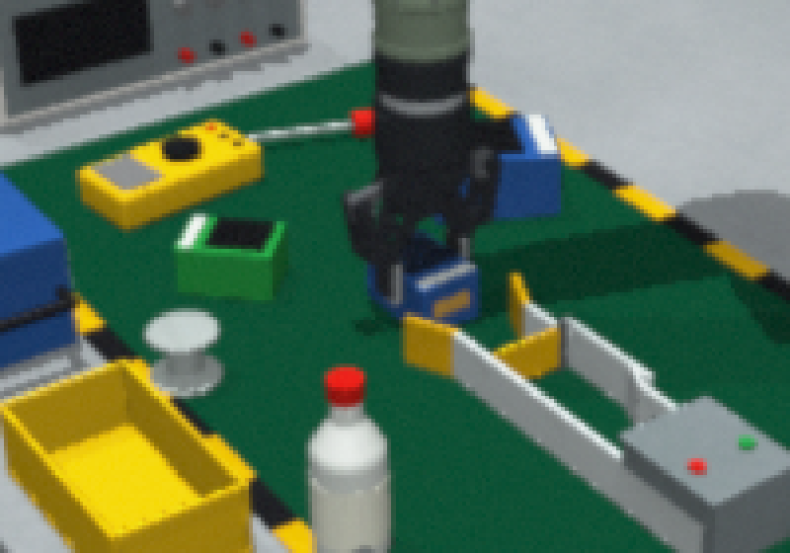

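Emit:
play_rows(
  rows=[
    [0, 0, 0, 0, 0, 0, 0.4],
    [0, 0, 0, 0, 0, 0, 0.6],
    [0, 0, 0, 0, 0, 0, 0.8],
    [0, 0, 0, 0, 0, 0, 0.8],
    [0, 0, -0.01, 0, 0, 0, 0.8],
  ],
)

```text
time_s: 6.6
position: [569.7, -116.4, 25.3]
eef_rot: [-0.001, 0.699, 0.715, -0.001]
force: [0.2, -0.4, 0.1]
grip_width: 77.0
```

Emit:
play_rows(
  rows=[
    [0, 0, -0.03, 0, 0, 0, 0.8],
    [0, 0, -0.04, 0, 0, 0, 0.8],
    [0, 0, -0.03, 0, 0, 0, 0.8],
    [-0.03, 0, 0, 0, 0, 0, 0],
    [-0.03, 0, 0, 0, 0, 0, -0.4],
  ],
)

```text
time_s: 7.1
position: [573.5, -177.2, 128.9]
eef_rot: [0.002, 0.698, 0.716, 0.001]
force: [-0.2, -0.0, -0.4]
grip_width: 49.5
```

Emit:
play_rows(
  rows=[
    [-0.03, 0, 0, 0, 0, 0, -0.4],
    [-0.03, 0, 0, 0, 0, 0, -0.4],
    [-0.02, 0, 0, 0, 0, 0, -0.4],
    [0, 0, 0, 0, 0, 0, -0.4],
    [0, 0, 0, 0, 0, 0, -0.4],
  ],
)

```text
time_s: 7.6
position: [573.8, -256.6, 126.3]
eef_rot: [-0.0, 0.699, 0.715, 0.0]
force: [0.2, 0.8, -0.6]
grip_width: 25.9
```

Run:
```python
from cell import *
from h import *
import pickle
o=get_obs(); show(o)
p=imaging.get_image('top'); pickle.dump(p,open('top1.pkl','wb'))
im=rect(p,47,500,640,-190,30,3.5)
hsv=cv2.cvtColor(im,cv2.COLOR_RGB2HSV)
m=((hsv[...,0]>98)&(hsv[...,0]<135)&(hsv[...,1]>60))|((hsv[...,1]<70)&(hsv[...,2]>130))
m[:,:300]=0
cv2.imwrite('pics/a4.png',im[:,:,::-1])
```

```text
t 7.6 p [ 573.8 -256.6  126.3] hx 91.24 tilt 0.05 f [ 0.17  0.76 -0.65] w 25.9 q [-0.54  0.55 -0.12  0.9   0.    1.01]
```

View pics/a4.png

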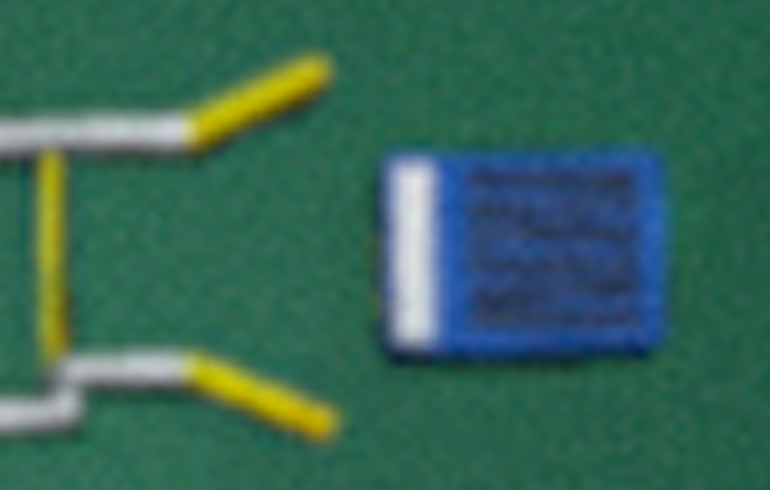

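Run:
```python
from cell import *
from h import *
o=get_obs(); plan(o,[573.9,-190,60],91.3,5)
```

```text
[0.0132, 0.0003, 0.0133, -0.0, -0.0, -0.0]
[0.0132, 0.0003, 0.0133, -0.0, -0.0, -0.0]
[0.0132, 0.0003, 0.0132, -0.0, -0.0, -0.0]
[0.0132, 0.0003, 0.0133, -0.0, -0.0, -0.0]
[0.0131, 0.0004, 0.0132, -0.0, -0.001, -0.0]
ends [ 573.9 -190.    60. ]
```

Emit:
play_rows(
  rows=[
    [0.013, 0.0003, 0.013, 0, 0, 0, -0.65],
    [0.013, 0.0003, 0.013, 0, 0, 0, -0.65],
    [0.013, 0.0003, 0.013, 0, 0, 0, -0.65],
    [0.013, 0.0003, 0.013, 0, 0, 0, -0.65],
    [0.013, 0.0003, 0.014, 0, 0, 0, -0.65],
  ],
)

```text
time_s: 8.15
position: [574.1, -189.7, 60.1]
eef_rot: [-0.0, 0.699, 0.716, 0.0]
force: [0.0, 0.3, -0.4]
grip_width: 15.1
```

Emit:
play_rows(
  rows=[
    [0, 0, 0.015, 0, 0, 0, -0.65],
    [0, 0, 0.015, 0, 0, 0, -0.65],
    [0, 0, 0.01, 0, 0, 0, -0.65],
    [0, 0, 0.006, 0, 0, 0, -0.65],
    [0, 0, 0, 0, 0, 0, -0.65],
  ],
)

```text
time_s: 8.65
position: [573.6, -191.1, 13.6]
eef_rot: [-0.001, 0.699, 0.715, -0.0]
force: [-0.6, -0.0, -0.9]
grip_width: 15.0
```

Emit:
play_rows(
  rows=[
    [0, 0, 0, 0, 0, 0, -0.65],
    [0, 0, 0, 0, 0, 0, -0.65],
  ],
)

```text
time_s: 8.85
position: [574.7, -192.2, 15.1]
eef_rot: [0.001, 0.699, 0.715, 0.0]
force: [-1.4, 0.8, -0.4]
grip_width: 15.0
```

Run:
```python
from cell import *
from h import *
o=get_obs(); show(o)
p=imaging.get_image('scene'); f=p['frame'][120:260,170:370,::-1]
cv2.imwrite('pics/a5.png',cv2.resize(f,(790,553),interpolation=3))
```

```text
t 8.85 p [ 574.7 -192.2   15.1] hx 91.26 tilt 0.08 f [-1.39  0.82 -0.43] w 15.0 q [-0.44  0.64 -0.29  0.64  0.    1.1 ]
```

View pics/a5.png

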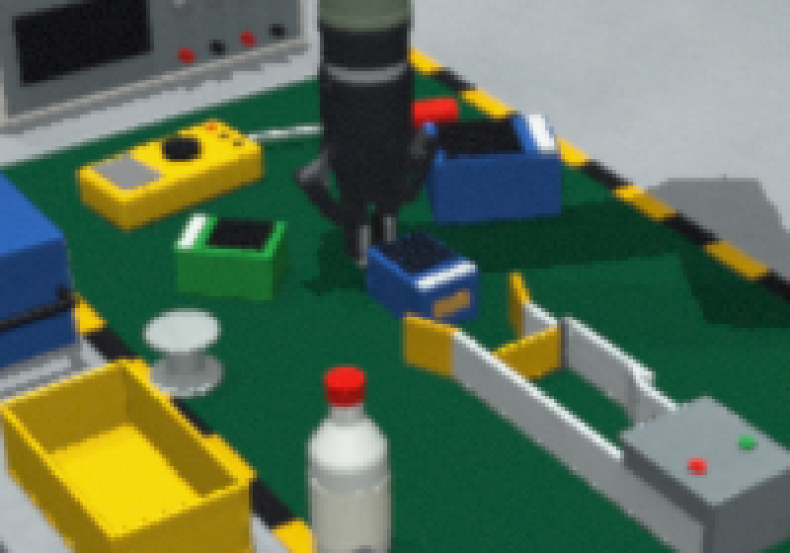

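The fingers stand behind the module's tail at crop (375,235), and the module is lined up with the mouth. I'll start pushing.

Emit:
play_rows(
  rows=[
    [0.006, 0, 0, 0, 0, 0, -0.65],
    [0.006, 0, 0, 0, 0, 0, -0.65],
    [0.005, 0, 0, 0, 0, 0, -0.65],
    [0.004, 0, 0, 0, 0, 0, -0.65],
    [0.004, 0, 0, 0, 0, 0, -0.65],
  ],
)

```text
time_s: 9.4
position: [573.6, -166.8, 14.4]
eef_rot: [0.0, 0.699, 0.715, -0.0]
force: [0.1, -1.8, 0.1]
grip_width: 14.7
```

Emit:
play_rows(
  rows=[
    [0.004, 0, 0, 0, 0, 0, -0.65],
    [0.004, 0, 0, 0, 0, 0, -0.65],
    [0.004, 0, 0, 0, 0, 0, -0.65],
    [0.004, 0, 0, 0, 0, 0, -0.65],
    [0.004, 0, 0, 0, 0, 0, -0.65],
  ],
)

```text
time_s: 9.9
position: [573.1, -146.7, 14.3]
eef_rot: [0.0, 0.699, 0.715, -0.0]
force: [-0.4, -2.3, 0.2]
grip_width: 14.6
```

Emit:
play_rows(
  rows=[
    [0.004, 0, 0, 0, 0, 0, -0.65],
    [0.004, 0, 0, 0, 0, 0, -0.65],
    [0.004, 0, 0, 0, 0, 0, -0.65],
    [0.004, 0, 0, 0, 0, 0, -0.65],
    [0.004, 0, 0, 0, 0, 0, -0.65],
  ],
)

```text
time_s: 10.4
position: [572.7, -126.7, 14.4]
eef_rot: [0.0, 0.699, 0.715, -0.0]
force: [0.5, -2.2, 0.9]
grip_width: 15.1
```

Emit:
play_rows(
  rows=[
    [0.004, 0, 0, 0, 0, 0, -0.65],
    [0.004, 0, 0, 0, 0, 0, -0.65],
    [0.004, 0, 0, 0, 0, 0, -0.65],
    [0.004, 0, 0, 0, 0, 0, -0.65],
  ],
)

```text
time_s: 10.8
position: [572.6, -110.7, 14.4]
eef_rot: [0.0, 0.699, 0.715, 0.0]
force: [0.3, -1.9, 1.0]
grip_width: 14.8
```

Run:
```python
from cell import *
from h import *
o=get_obs(); show(o)
p=imaging.get_image('scene'); f=p['frame'][120:260,170:370,::-1]
cv2.imwrite('pics/a6.png',cv2.resize(f,(790,553),interpolation=3))
```

```text
t 10.8 p [ 572.6 -110.7   14.4] hx 91.25 tilt 0.03 f [ 0.29 -1.9   1.05] w 14.8 q [-0.32  0.61 -0.36  0.6   0.    1.23]
```

View pics/a6.png

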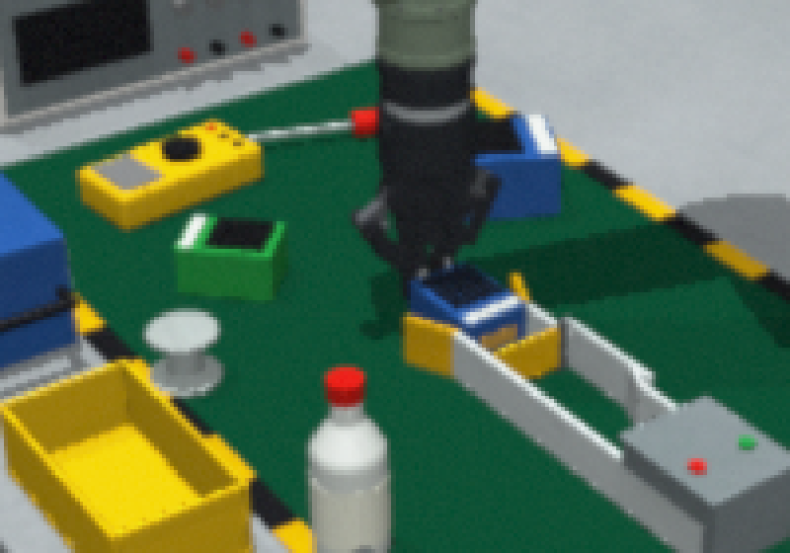

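The module has entered the lane without catching, and the push force is about 2 N. The gate is still shut ahead of it.

Emit:
play_rows(
  rows=[
    [0.004, 0, 0, 0, 0, 0, -0.65],
    [0.004, 0, 0, 0, 0, 0, -0.65],
    [0.004, 0, 0, 0, 0, 0, -0.65],
    [0.004, 0, 0, 0, 0, 0, -0.65],
    [0.004, 0, 0, 0, 0, 0, -0.65],
  ],
)

```text
time_s: 11.35
position: [572.0, -90.7, 14.3]
eef_rot: [0.0, 0.699, 0.715, 0.0]
force: [1.0, -3.4, 0.6]
grip_width: 14.9
```

Emit:
play_rows(
  rows=[
    [0.004, 0, 0, 0, 0, 0, -0.65],
    [0.004, 0, 0, 0, 0, 0, -0.65],
    [0.004, 0, 0, 0, 0, 0, -0.65],
    [0.004, 0, 0, 0, 0, 0, -0.65],
    [0.004, 0, 0, 0, 0, 0, -0.65],
  ],
)

```text
time_s: 11.85
position: [572.6, -73.5, 14.8]
eef_rot: [0.003, 0.7, 0.715, -0.002]
force: [3.0, -11.8, 0.2]
grip_width: 15.0
```

Emit:
play_rows(
  rows=[
    [0.004, 0, 0, 0, 0, 0, -0.65],
    [0.004, 0, 0, 0, 0, 0, -0.65],
    [0.004, 0, 0, 0, 0, 0, -0.65],
    [0.004, 0, 0, 0, 0, 0, -0.65],
    [0.004, 0, 0, 0, 0, 0, -0.65],
  ],
)

```text
time_s: 12.35
position: [571.0, -51.6, 14.4]
eef_rot: [0.001, 0.7, 0.715, -0.001]
force: [1.6, -5.2, 1.0]
grip_width: 14.9
```

Emit:
play_rows(
  rows=[
    [0.004, 0, 0, 0, 0, 0, -0.65],
    [0.004, 0, 0, 0, 0, 0, -0.65],
    [0.004, 0, 0, 0, 0, 0, -0.65],
    [0.004, 0, 0, 0, 0, 0, -0.65],
    [0.004, 0, 0, 0, 0, 0, -0.65],
  ],
)

```text
time_s: 12.85
position: [570.4, -31.0, 14.3]
eef_rot: [0.0, 0.699, 0.715, -0.0]
force: [0.6, -4.2, 2.3]
grip_width: 14.7
```

Run:
```python
from cell import *
from h import *
o=get_obs(); show(o)
p=imaging.get_image('scene'); f=p['frame'][120:260,170:370,::-1]
cv2.imwrite('pics/a7.png',cv2.resize(f,(790,553),interpolation=3))
```

```text
t 12.85 p [570.4 -31.   14.3] hx 91.24 tilt 0.04 f [ 0.62 -4.23  2.25] w 14.7 q [-0.18  0.59 -0.39  0.59 -0.    1.37]
```

View pics/a7.png

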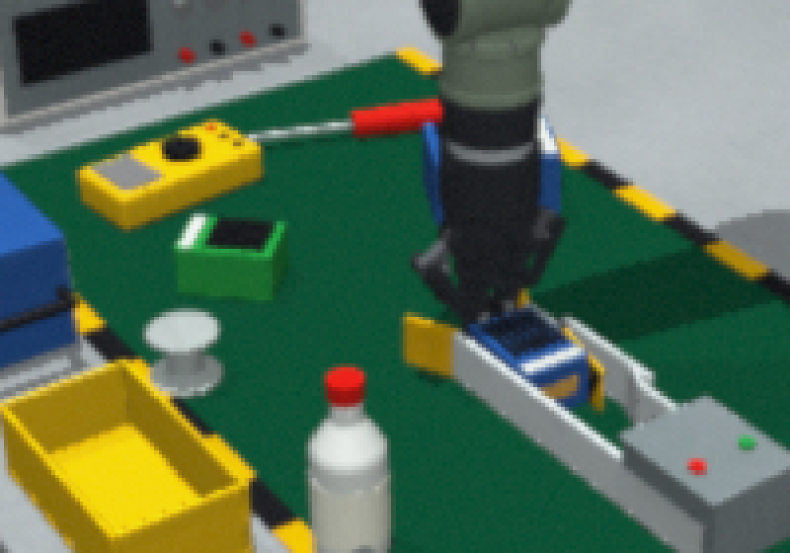

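The gate is opening over the nose, visible at crop (595,370). I'll go slower past the lead-in.

Emit:
play_rows(
  rows=[
    [0.003, 0, 0, 0, 0, 0, -0.65],
    [0.003, 0, 0, 0, 0, 0, -0.65],
    [0.003, 0, 0, 0, 0, 0, -0.65],
    [0.003, 0, 0, 0, 0, 0, -0.65],
    [0.003, 0, 0, 0, 0, 0, -0.65],
  ],
)

```text
time_s: 13.4
position: [570.2, -15.7, 14.3]
eef_rot: [0.0, 0.699, 0.715, 0.0]
force: [0.7, -4.4, 2.3]
grip_width: 14.7
```

Emit:
play_rows(
  rows=[
    [0.003, 0, 0, 0, 0, 0, -0.65],
    [0.003, 0, 0, 0, 0, 0, -0.65],
    [0.003, 0, 0, 0, 0, 0, -0.65],
    [0.003, 0, 0, 0, 0, 0, -0.65],
    [0.003, 0, 0, 0, 0, 0, -0.65],
  ],
)

```text
time_s: 13.9
position: [570.0, -0.7, 14.3]
eef_rot: [0.0, 0.699, 0.715, 0.0]
force: [1.3, -4.4, 1.5]
grip_width: 15.0
```

Emit:
play_rows(
  rows=[
    [0.003, 0, 0, 0, 0, 0, -0.65],
    [0.003, 0, 0, 0, 0, 0, -0.65],
    [0.003, 0, 0, 0, 0, 0, -0.65],
    [0.003, 0, 0, 0, 0, 0, -0.65],
    [0.003, 0, 0, 0, 0, 0, -0.65],
  ],
)

```text
time_s: 14.4
position: [569.6, 14.3, 14.3]
eef_rot: [0.0, 0.699, 0.715, 0.0]
force: [2.0, -4.1, 2.3]
grip_width: 14.9
```

Emit:
play_rows(
  rows=[
    [0.003, 0, 0, 0, 0, 0, -0.65],
    [0.003, 0, 0, 0, 0, 0, -0.65],
    [0.003, 0, 0, 0, 0, 0, -0.65],
    [0.003, 0, 0, 0, 0, 0, -0.65],
    [0.003, 0, 0, 0, 0, 0, -0.65],
  ],
)

```text
time_s: 14.9
position: [569.3, 29.3, 14.3]
eef_rot: [0.0, 0.699, 0.715, 0.0]
force: [2.8, -3.7, 2.6]
grip_width: 15.0
```

Run:
```python
from cell import *
from h import *
o=get_obs(); show(o)
p=imaging.get_image('scene'); f=p['frame'][120:260,170:370,::-1]
cv2.imwrite('pics/a8.png',cv2.resize(f,(790,553),interpolation=3))
```

```text
t 14.9 p [569.3  29.3  14.3] hx 91.26 tilt 0.0 f [ 2.8  -3.74  2.58] w 15.0 q [-0.08  0.59 -0.39  0.59  0.    1.47]
```

View pics/a8.png

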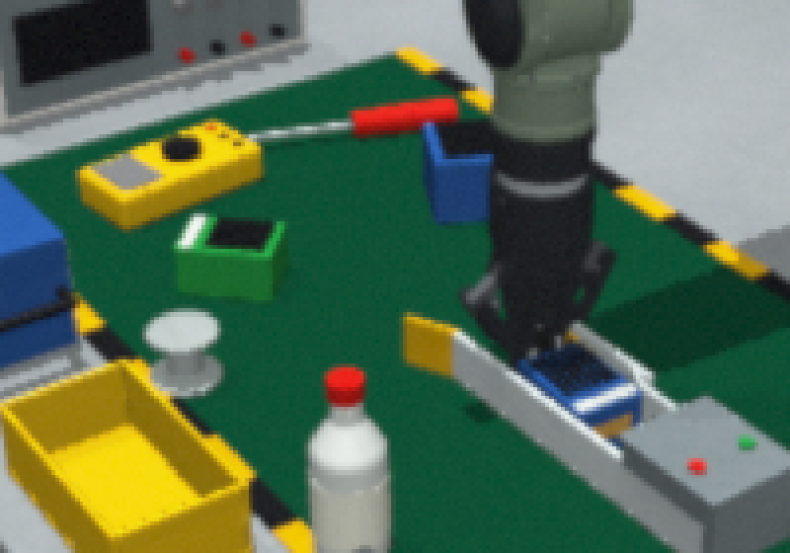

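The module is two thirds in and the gate is folded back. The force is steady at about 4 N. I'll go on, then feel for the contacts in small steps.

Emit:
play_rows(
  rows=[
    [0.003, 0, 0, 0, 0, 0, -0.65],
    [0.003, 0, 0, 0, 0, 0, -0.65],
    [0.003, 0, 0, 0, 0, 0, -0.65],
    [0.003, 0, 0, 0, 0, 0, -0.65],
    [0.003, 0, 0, 0, 0, 0, -0.65],
  ],
)

```text
time_s: 15.45
position: [568.9, 44.3, 14.3]
eef_rot: [-0.0, 0.699, 0.715, 0.0]
force: [2.6, -2.1, 1.7]
grip_width: 14.9
```

Emit:
play_rows(
  rows=[
    [0.003, 0, 0, 0, 0, 0, -0.65],
    [0.003, 0, 0, 0, 0, 0, -0.65],
    [0.003, 0, 0, 0, 0, 0, -0.65],
    [0.003, 0, 0, 0, 0, 0, -0.65],
    [0.003, 0, 0, 0, 0, 0, -0.65],
  ],
)

```text
time_s: 15.95
position: [568.7, 59.2, 14.3]
eef_rot: [0.0, 0.699, 0.715, -0.0]
force: [0.9, -3.7, 1.0]
grip_width: 14.8
```

Emit:
play_rows(
  rows=[
    [0.003, 0, 0, 0, 0, 0, -0.65],
    [0.003, 0, 0, 0, 0, 0, -0.65],
    [0.003, 0, 0, 0, 0, 0, -0.65],
    [0.002, 0, 0, 0, 0, 0, -0.65],
    [0.001, 0, 0, 0, 0, 0, -0.65],
  ],
)

```text
time_s: 16.45
position: [568.4, 71.1, 14.3]
eef_rot: [0.0, 0.699, 0.715, -0.0]
force: [2.9, -4.3, 1.5]
grip_width: 14.9
```

Emit:
play_rows(
  rows=[
    [0.001, 0, 0, 0, 0, 0, -0.65],
    [0.001, 0, 0, 0, 0, 0, -0.65],
    [0.001, 0, 0, 0, 0, 0, -0.65],
  ],
)

```text
time_s: 16.75
position: [568.3, 74.0, 14.3]
eef_rot: [0.0, 0.699, 0.715, 0.0]
force: [3.9, -4.2, 2.1]
grip_width: 14.8
```

Run:
```python
from cell import *
from h import *
o=get_obs(); show(o)
p=imaging.get_image('scene'); f=p['frame'][120:260,200:400,::-1]
cv2.imwrite('pics/a9.png',cv2.resize(f,(790,553),interpolation=3))
```

```text
t 16.75 p [568.3  74.   14.3] hx 91.25 tilt 0.01 f [ 3.93 -4.17  2.07] w 14.8 q [ 0.    0.6  -0.38  0.59 -0.    1.55]
```

View pics/a9.png

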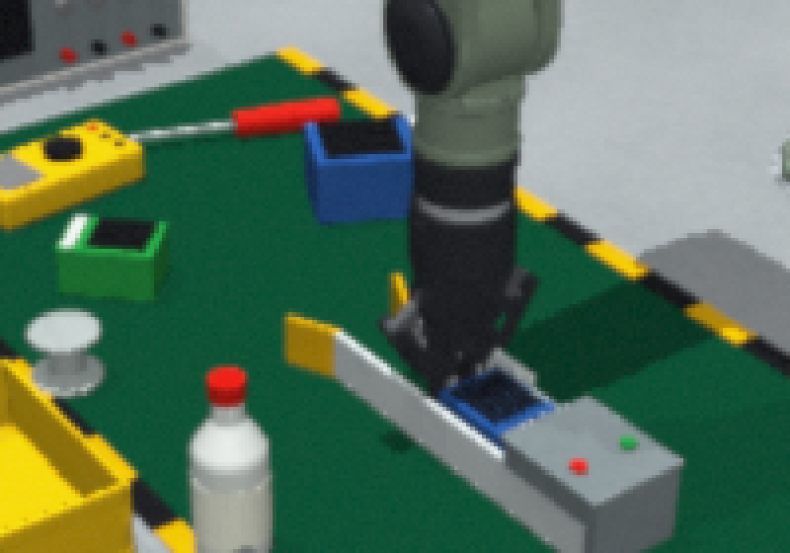

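Emit:
play_rows(
  rows=[
    [0.001, 0, 0, 0, 0, 0, -0.65],
    [0.001, 0, 0, 0, 0, 0, -0.65],
    [0.001, 0, 0, 0, 0, 0, -0.65],
    [0.001, 0, 0, 0, 0, 0, -0.65],
  ],
)

```text
time_s: 17.2
position: [568.2, 78.0, 14.3]
eef_rot: [0.0, 0.699, 0.715, 0.0]
force: [3.3, -4.0, 1.5]
grip_width: 15.1
```

Emit:
play_rows(
  rows=[
    [0.001, 0, 0, 0, 0, 0, -0.65],
    [0.001, 0, 0, 0, 0, 0, -0.65],
    [0.001, 0, 0, 0, 0, 0, -0.65],
  ],
)

```text
time_s: 17.5
position: [568.2, 81.0, 14.3]
eef_rot: [0.0, 0.699, 0.715, -0.0]
force: [4.1, -3.6, 1.3]
grip_width: 14.9
```

Emit:
play_rows(
  rows=[
    [0.001, 0, 0, 0, 0, 0, -0.65],
    [0.001, 0, 0, 0, 0, 0, -0.65],
    [0.001, 0, 0, 0, 0, 0, -0.65],
  ],
)

```text
time_s: 17.8
position: [568.1, 84.0, 14.3]
eef_rot: [0.0, 0.699, 0.715, 0.0]
force: [3.4, -3.6, 0.9]
grip_width: 15.2
```

Emit:
play_rows(
  rows=[
    [0.001, 0, 0, 0, 0, 0, -0.65],
    [0.001, 0, 0, 0, 0, 0, -0.65],
    [0.001, 0, 0, 0, 0, 0, -0.65],
    [0.001, 0, 0, 0, 0, 0, -0.65],
  ],
)

```text
time_s: 18.2
position: [568.0, 87.9, 14.3]
eef_rot: [0.0, 0.699, 0.715, -0.0]
force: [2.0, -4.1, 1.5]
grip_width: 14.9
```

Emit:
play_rows(
  rows=[
    [0.001, 0, 0, 0, 0, 0, -0.65],
    [0.001, 0, 0, 0, 0, 0, -0.65],
    [0.001, 0, 0, 0, 0, 0, -0.65],
    [0.001, 0, 0, 0, 0, 0, -0.65],
  ],
)

```text
time_s: 18.6
position: [568.0, 91.8, 14.3]
eef_rot: [0.0, 0.699, 0.715, -0.0]
force: [2.6, -4.0, 1.5]
grip_width: 14.9
```

Emit:
play_rows(
  rows=[
    [0.001, 0, 0, 0, 0, 0, -0.65],
    [0.001, 0, 0, 0, 0, 0, -0.65],
    [0.001, 0, 0, 0, 0, 0, -0.65],
    [0.001, 0, 0, 0, 0, 0, -0.65],
  ],
)

```text
time_s: 19.0
position: [567.9, 95.8, 14.3]
eef_rot: [0.0, 0.699, 0.715, -0.0]
force: [2.5, -5.1, 1.7]
grip_width: 15.0
```

Emit:
play_rows(
  rows=[
    [0.001, 0, 0, 0, 0, 0, -0.65],
    [0.001, 0, 0, 0, 0, 0, -0.65],
    [0.001, 0, 0, 0, 0, 0, -0.65],
  ],
)

```text
time_s: 19.3
position: [567.8, 98.7, 14.3]
eef_rot: [0.0, 0.699, 0.715, -0.0]
force: [2.9, -4.7, 0.5]
grip_width: 14.9
```

Emit:
play_rows(
  rows=[
    [0.001, 0, 0, 0, 0, 0, -0.65],
    [0.001, 0, 0, 0, 0, 0, -0.65],
    [0.001, 0, 0, 0, 0, 0, -0.65],
    [0.001, 0, 0, 0, 0, 0, -0.65],
  ],
)

```text
time_s: 19.7
position: [567.7, 102.7, 14.3]
eef_rot: [0.0, 0.699, 0.715, -0.0]
force: [3.6, -5.4, 1.1]
grip_width: 15.0
```

Emit:
play_rows(
  rows=[
    [0.001, 0, 0, 0, 0, 0, -0.65],
    [0.001, 0, 0, 0, 0, 0, -0.65],
    [0.001, 0, 0, 0, 0, 0, -0.65],
    [0.001, 0, 0, 0, 0, 0, -0.65],
  ],
)

```text
time_s: 20.1
position: [567.6, 106.7, 14.3]
eef_rot: [0.0, 0.699, 0.715, -0.0]
force: [3.1, -4.7, 1.4]
grip_width: 14.6
```

Emit:
play_rows(
  rows=[
    [0.001, 0, 0, 0, 0, 0, -0.65],
    [0.001, 0, 0, 0, 0, 0, -0.65],
    [0.001, 0, 0, 0, 0, 0, -0.65],
  ],
)

```text
time_s: 20.4
position: [567.6, 109.7, 14.3]
eef_rot: [0.0, 0.699, 0.715, -0.0]
force: [3.4, -5.1, 0.9]
grip_width: 15.1
```

Emit:
play_rows(
  rows=[
    [0.001, 0.0005, 0, 0, 0, 0, -0.65],
    [0.001, 0.0005, 0, 0, 0, 0, -0.65],
    [0.001, 0, 0, 0, 0, 0, -0.65],
  ],
)

```text
time_s: 20.7
position: [567.6, 113.1, 14.1]
eef_rot: [-0.001, 0.699, 0.715, -0.001]
force: [0.2, -4.5, 3.0]
grip_width: 14.7
```

Emit:
play_rows(
  rows=[
    [0.001, 0, 0, 0, 0, 0, -0.65],
    [0.001, 0, 0, 0, 0, 0, -0.65],
    [0.001, 0, 0, 0, 0, 0, -0.65],
  ],
)

```text
time_s: 21.0
position: [567.7, 116.2, 14.1]
eef_rot: [-0.0, 0.699, 0.715, -0.0]
force: [0.5, -4.0, 2.9]
grip_width: 15.1
```

Emit:
play_rows(
  rows=[
    [0.001, 0, 0, 0, 0, 0, -0.65],
    [0.001, 0, 0, 0, 0, 0, -0.65],
    [0.001, 0, 0, 0, 0, 0, -0.65],
  ],
)

```text
time_s: 21.3
position: [568.0, 119.4, 14.1]
eef_rot: [-0.0, 0.699, 0.715, -0.0]
force: [-0.3, -3.0, 1.5]
grip_width: 14.7
```

Emit:
play_rows(
  rows=[
    [0.001, 0, 0, 0, 0, 0, -0.65],
    [0.001, 0, 0, 0, 0, 0, -0.65],
  ],
)

```text
time_s: 21.5
position: [567.9, 120.4, 14.1]
eef_rot: [0.0, 0.699, 0.715, -0.001]
force: [-0.6, -7.4, 2.3]
grip_width: 15.1
```

The force has risen to 7.4 N and the tool lags, so this is contact at TCP y of about 120. I'll build up in small steps.

Emit:
play_rows(
  rows=[
    [0.0005, 0, 0, 0, 0, 0, -0.65],
    [0, 0, 0, 0, 0, 0, -0.65],
    [0, 0, 0, 0, 0, 0, -0.65],
  ],
)

```text
time_s: 21.8
position: [567.9, 120.5, 14.1]
eef_rot: [0.001, 0.7, 0.715, -0.001]
force: [0.1, -7.0, 3.2]
grip_width: 15.0
```

Emit:
play_rows(
  rows=[
    [0.001, 0, 0, 0, 0, 0, -0.65],
    [0, 0, 0, 0, 0, 0, -0.65],
    [0, 0, 0, 0, 0, 0, -0.65],
  ],
)

```text
time_s: 22.1
position: [567.9, 120.8, 14.1]
eef_rot: [0.001, 0.7, 0.714, -0.002]
force: [0.2, -8.5, 2.2]
grip_width: 14.8
```

Emit:
play_rows(
  rows=[
    [0.001, 0, 0, 0, 0, 0, -0.65],
    [0.001, 0, 0, 0, 0, 0, -0.65],
    [0, 0, 0, 0, 0, 0, -0.65],
    [0, 0, 0, 0, 0, 0, -0.65],
  ],
)

```text
time_s: 22.5
position: [567.9, 121.5, 14.2]
eef_rot: [0.002, 0.7, 0.714, -0.003]
force: [-1.0, -12.6, 3.6]
grip_width: 15.2
```

Emit:
play_rows(
  rows=[
    [0.001, 0, 0, 0, 0, 0, -0.65],
    [0.0005, 0, 0, 0, 0, 0, -0.65],
    [0, 0, 0, 0, 0, 0, -0.65],
  ],
)

```text
time_s: 22.8
position: [567.9, 121.9, 14.3]
eef_rot: [0.003, 0.7, 0.714, -0.003]
force: [-1.4, -16.6, 3.9]
grip_width: 14.9
```

Run:
```python
from cell import *
from h import *
show(get_obs())
```

```text
t 22.8 p [567.9 121.9  14.3] hx 91.12 tilt 0.51 f [ -1.36 -16.61   3.94] w 14.9 q [ 0.09  0.61 -0.36  0.6  -0.01  1.64]
```

Emit:
play_rows(
  rows=[
    [0, 0, 0, 0, 0, 0, -0.65],
    [0, 0, 0, 0, 0, 0, -0.65],
    [0, 0, 0, 0, 0, 0, -0.65],
  ],
)

```text
time_s: 23.1
position: [567.9, 121.8, 14.3]
eef_rot: [0.003, 0.7, 0.714, -0.003]
force: [-1.6, -15.1, 4.1]
grip_width: 14.8
```

Emit:
play_rows(
  rows=[
    [0, 0, 0, 0, 0, 0, -0.65],
    [0, 0, 0, 0, 0, 0, -0.65],
    [0, 0, 0, 0, 0, 0, -0.65],
    [0, 0, 0, 0, 0, 0, -0.65],
    [0, 0, 0, 0, 0, 0, -0.65],
  ],
)

```text
time_s: 23.6
position: [567.9, 121.9, 14.3]
eef_rot: [0.003, 0.7, 0.714, -0.003]
force: [-1.4, -14.9, 5.3]
grip_width: 15.1
```

Emit:
play_rows(
  rows=[
    [0, 0, 0, 0, 0, 0, -0.65],
    [0, 0, 0, 0, 0, 0, -0.65],
    [0, 0, 0, 0, 0, 0, -0.65],
    [0, 0, 0, 0, 0, 0, -0.65],
    [0, 0, 0, 0, 0, 0, -0.65],
  ],
)

```text
time_s: 24.1
position: [567.9, 121.9, 14.3]
eef_rot: [0.003, 0.7, 0.714, -0.003]
force: [-0.8, -16.1, 4.5]
grip_width: 14.7
```

I held about 15.5 N at the tool for 1.3 s. Less about 3.5 N of sliding drag, that is about 12 N at the contacts. Now I'll back off gently and lift.

Emit:
play_rows(
  rows=[
    [-0.0015, 0, 0, 0, 0, 0, -0.65],
    [-0.0015, 0, 0, 0, 0, 0, -0.65],
    [-0.0015, 0, 0, 0, 0, 0, -0.65],
    [-0.002, 0, 0, 0, 0, 0, -0.65],
    [-0.002, 0, 0, 0, 0, 0, -0.65],
  ],
)

```text
time_s: 24.6
position: [568.1, 118.4, 14.1]
eef_rot: [-0.001, 0.699, 0.715, 0.001]
force: [0.4, 0.1, 0.9]
grip_width: 15.1
```

Emit:
play_rows(
  rows=[
    [-0.003, 0, 0, 0, 0, 0, -0.65],
    [-0.002, 0, 0, 0, 0, 0, -0.65],
    [0, 0, 0, 0, 0, 0, -0.65],
    [0, 0, -0.01, 0, 0, 0, -0.65],
    [0, 0, -0.02, 0, 0, 0, -0.65],
  ],
)

```text
time_s: 25.1
position: [567.0, 112.6, 43.7]
eef_rot: [-0.001, 0.699, 0.715, -0.001]
force: [0.4, -0.6, -0.3]
grip_width: 15.1
```

Emit:
play_rows(
  rows=[
    [0, 0, -0.03, 0, 0, 0, -0.65],
    [0, 0, -0.04, 0, 0, 0, -0.65],
    [0, 0, -0.04, 0, 0, 0, -0.65],
    [0, 0, -0.04, 0, 0, 0, -0.65],
    [0, 0, -0.02, 0, 0, 0, -0.65],
  ],
)

```text
time_s: 25.6
position: [570.0, 112.9, 219.2]
eef_rot: [0.002, 0.699, 0.715, 0.002]
force: [0.1, -0.2, 0.2]
grip_width: 14.8
```

Emit:
play_rows(
  rows=[
    [-0.04, -0.02, 0, 0, 0, 0, -0.65],
    [-0.05, -0.03, 0, 0, 0, 0, -0.65],
    [-0.05, -0.03, 0, 0, 0, 0, -0.65],
    [-0.05, -0.03, 0, 0, 0, 0, -0.65],
    [-0.05, -0.03, 0, 0, 0, 0, -0.65],
  ],
)

```text
time_s: 26.1
position: [449.1, -102.8, 215.2]
eef_rot: [0.001, 0.699, 0.715, 0.0]
force: [0.5, -1.3, 0.1]
grip_width: 15.0
```

Emit:
play_rows(
  rows=[
    [-0.05, -0.02, 0, 0, 0, 0, -0.65],
    [-0.04, -0.02, 0, 0, 0, 0, -0.65],
    [-0.02, 0, 0, 0, 0, 0, -0.65],
    [0, 0, 0, 0, 0, 0, -0.65],
    [0, 0, 0, 0, 0, 0, -0.65],
  ],
)

```text
time_s: 26.6
position: [413.9, -208.6, 214.7]
eef_rot: [0.0, 0.7, 0.715, 0.0]
force: [0.7, -0.1, 0.4]
grip_width: 15.3
```

Run:
```python
from cell import *
from h import *
show(get_obs())
p=imaging.get_image('scene'); f=p['frame'][120:300,180:400,::-1]
q=imaging.get_image('top')
cv2.imwrite('pics/b1.png',cv2.resize(f,(733,600),interpolation=3))
cv2.imwrite('pics/b2.png',cv2.resize(q['frame'][:,:,::-1],(800,600),interpolation=3))
cv2.imwrite('pics/b3.png',rect(q,43,500,620,-60,240,2.6)[:,:,::-1])
```

```text
t 26.6 p [ 413.9 -208.6  214.7] hx 91.22 tilt 0.04 f [ 0.65 -0.08  0.42] w 15.3 q [-0.63  0.18 -0.43  0.96  0.    0.92]
```

View pics/b1.png

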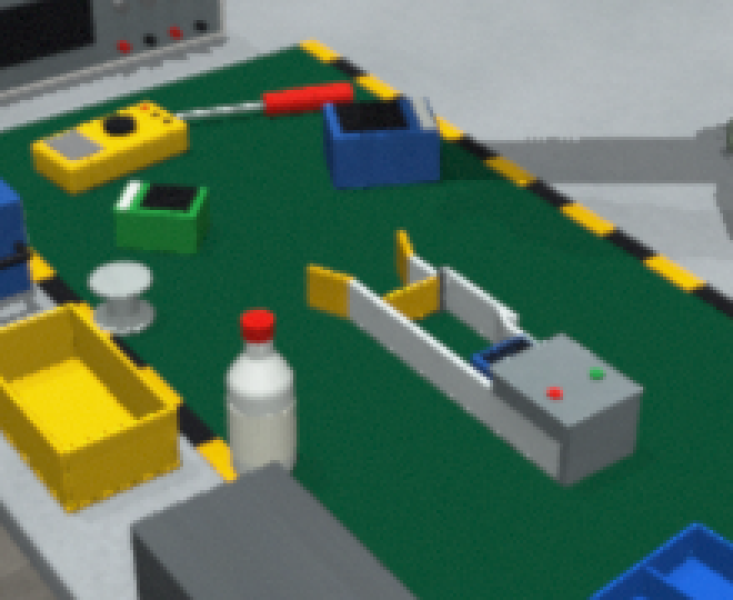

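View pics/b2.png

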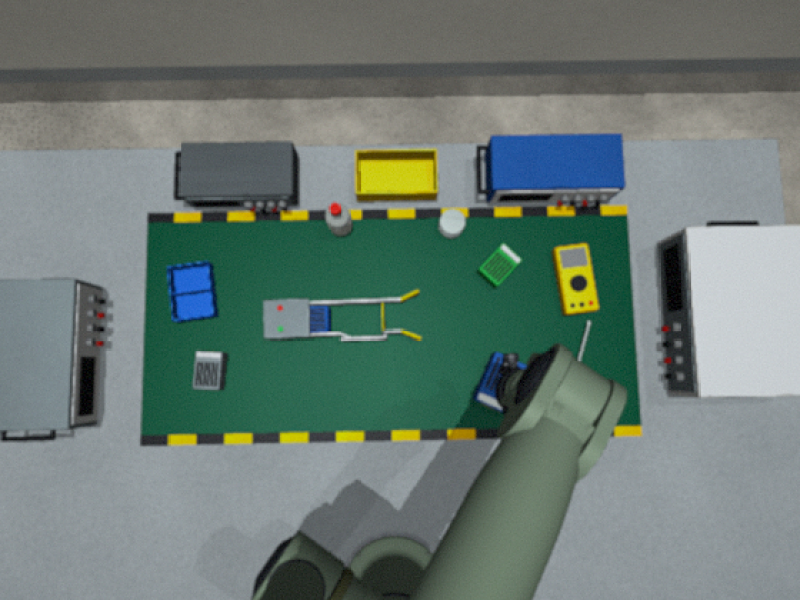

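View pics/b3.png

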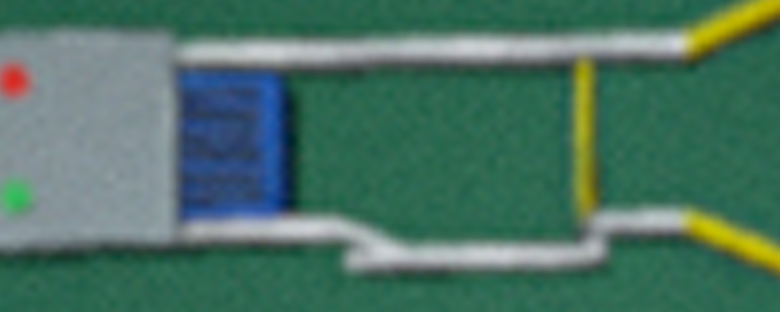

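The dock view shows the gate fully shut at columns 577–592, the same as at the start. The module sits straight in the lane with its tail at column 285 and its front under the hood. Nothing else has moved, and the arm is clear of everything.

```bash
python3 -c "
from cell import workorder
print(workorder.finish_job())"
```

```text
the job is handed in; nothing more can be done
None
```

The blue module is in the dock against the contacts, with the gate fully shut behind it. I handed the job in at 26.7 s of the 64 s allowed.

**What I did:** I gripped the small blue module lightly, slid and turned it into line with the mouth, and let go. I then pushed it nose first by the tail with two nearly closed fingertips, through the gate and on to the contacts. They met the nose about 40 mm past the hood's edge. After pressing for about 1.3 s I backed off, lifted clear and moved away.

**Pressing force:** The wrist force was 15–16.6 N during the press. Sliding drag in the lane was 3–4 N just before contact, so I estimate about 12–13 N on the contacts themselves. The travel after contact, about 1.9 mm, suggests about 11.5 N. Both are below 18 N, but the contact force was not measured directly.

**Last checks:** The final pictures show the gate at its starting place and the module straight in the lane with its front under the hood. The other things look unmoved, though the arm hid part of the large blue block and the screwdriver in the last top view; both look in place in the scene view. The wrist read near zero, with the arm about 215 mm above the bench.

**Out of the ordinary:** The push force rose briefly to about 12 N as the nose met the gate. A side force of up to 4 N built up in the lane and fell away after I shifted the tool 1 mm sideways.

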